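# Put the left-over door fittings away in their cartons and tin

## Robot

A 6-joint arm with a two-finger parallel gripper is mounted at the origin on the work surface. World frame = base frame: x ahead of the robot, y to its left, z up, the work surface at z = 0. Lengths are in mm, angles in rad, forces in N, time in s.
With the tool pointing down it reaches from about 325 to 1000 mm from the base axis. Payload 5.1 kg.
Tool frame: the origin (TCP) lies at the very end of the fingers, on their centre line; the grasp point (between the pads) lies 19 mm behind it; z points along the fingers, y is the line along which they close (so a half turn about z gives the same grasp; the last joint's range is limited). The gripper opens to 85 mm and grips with 20 to 120 N. Pads are 22 mm wide; open, the fingers measure 114 mm over their backs; the gripper's body (76 mm by 85 mm) begins 54 mm behind the grasp point. The pads swing forward as they close: fully open they stand 13 mm farther back than shut.
Start: joints at [1.062, 0.124, 1.65, -0, 1.367, -0.083], TCP at [268.501, 591.939, 202.422] pointing down, gripper open.
Joint ranges: [-2.61, 2.61], [-1.02, 2.33], [0.03, 2.71], [-1.35, 4.49], [0.32, 2.68], [-2.91, 2.91]. Speed limits (rad/s): [2.57, 2.57, 3.14, 3.14, 3.14, 3.14].

## Interface

Orientations are given as a unit quaternion [w, x, y, z].
In Python, from bench import robot, eyes, models gives the robot as it stands.
- The arm moves only by the tool step_arm, never from a script. Its arguments are lists of equal length, an entry for each row: "translation": the shift along the tool's x, y, z in mm, a list of three; "twist": the turn, a rotation vector about the tool's x, y, z in rad, a list of three; "gripper": the gripper command: -1 is fully open, 1 is shut, values between are in proportion. In form: {"translation": [[tx, ty, tz], ...], "twist": [[ax, ay, az], ...], "gripper": [gripper, ...]}. A call has 1 to 10 rows; each row shifts and turns the commanded pose from where the row before left it, along the tool's axes as they then stand; what a row does not reach is not made up. A row lasts 1/8 s, in which the tool goes at most 62.5 mm and 10.7 degrees, less where a joint would pass 70% of its speed; a pose out of reach is approached as far as the arm can. A call with a gripper value outside its range is refused whole. The fingers move at their own pace and stop on an object; "grip_force" is the grip in N (left out, the last holds). Time passes only in rows, so rows that do not move let the fingers close. It gives the time, the measured TCP pose, the force, the opening and the grip force at its end, in the units of the state.
- robot.state(): the state, without advancing time (a new reading comes with each control period).
- eyes.capture(name): name is "side" or "top" or "wrist"; returns (picture, depth): 400x640x3 uint8, red, green, blue; 400x640 float32, mm along the optical axis (not along the pixel's ray), 0 where there is no reading.
- eyes.get_calibration(name): a dict with "fx", "fy", "cx", "cy" (pixels), "xyz" and "orientation" of the camera in the world; the wrist camera has in their place "T_tool_cam" (4x4, takes a point from camera to tool coordinates, whose origin is the TCP and whose axes are the flange's). Camera axes: x right, y down, z forward; pixel columns grow to the right and rows downward; lengths in mm; the calibration is good to about 2 mm. A picture is of the moment at which its call begins: read the wrist's pose just before it. get_calibration takes no time and is no camera call.
- robot.close_job(): hands the job in; it is judged then, once.
Trained networks look in the newest picture that a camera, given by its name, has taken for a name from the list of things; names that differ only in an ending like _2 or _b are one class to them, and where a whole thing is asked for, a point or a joint stands for the part that bears it (a point fixed in the world has none). Each returns a list of dicts, best first, with "confidence" (0 to 1); they miss things now and then, are a little off and sometimes report something else, mostly with a low value. They report only what shows in the picture. A call takes as long as a camera call.
- models.find_in(query, camera): "position" ([x, y, z] in mm, in world coordinates, good to about 4 mm: the middle of the surface that is visible of it).
- models.trace(query, camera): "pixels" (400x640 bool, what is visible of it).
The state is a dict: "time": time; "q": joint angles; "dq": joint speeds; "joint_efforts": joint torques, N m; "tool_pos": TCP position; "tool_rot": TCP orientation; "ft_force": force on the tool from outside, world axes, zero at the start; "moment": the same for the moment, N m; "finger_gap": opening from 0.0 (shut) to 1.0 (fully open); "gripper_force": force on a finger pad.
Only numpy, scipy, OpenCV 4.12 (cv2) and the standard library are available. Lean on these libraries where they do the work, as an engineer would, in place of code of your own. Each camera call takes 0.05 s, during which the arm holds its last target. There are 200 camera calls.

## Task

Put the left-over door fittings away: both hinges inside the square carton, the bolt lying down inside the long narrow carton, and the lever handle inside the round tin. Let each one go close above the container's rim, or lower, rather than from a height. Do not knock the containers out of place or over, and leave the glue bottle, mug, hammer and clamp where they are.

Things in the scene. Friction and masses are not known exactly. Their poses are not given: they have to be found in the camera images.
- hinge_top: closed steel door hinge, a flat bar 100 (along its x) x 40 (y) x 14 mm thick (z) with its knuckle barrel along the +y long edge; origin at the centre of its underside, z up. It lies across the top of hinge_low (underside 14 mm above the bench), so it has to come off first
- hinge_low: closed steel door hinge, a flat bar 100 (along its x) x 40 (y) x 14 mm thick (z) with its knuckle barrel along the +y long edge; origin at the centre of its underside, z up. It lies on the bench with hinge_top across it
- bolt: steel door bolt lying on the bench: base plate 130 (x) x 30 (y) x 5 mm, with a round barrel 20 mm in diameter along x on top (barrel axis 15 mm, top 25 mm above the underside), two straps 26 mm wide (y) and 12 mm long at x = +-52 mm up to 17 mm height, and a small knob up to 42 mm height at x = +34 mm; origin at the centre of its underside, z up
- bolt_end_a (a point): point on the bolt's barrel axis near its +x end (62 mm from the middle, 15 mm above the underside)
- bolt_end_b (a point): the same near the bolt's -x end
- lever_handle: aluminium lever door handle standing on its round rose: rose 52 mm in diameter, 10 mm thick; neck 18 mm in diameter; lever bar 18 mm wide (y), 14 mm high, running from x = -10 to x = +90 mm at 40 to 54 mm height. Origin at the centre of the rose's underside, z up, the lever points along x
- lever_mid (a point): middle of the lever handle's whole length, in the centre of the lever bar: 32 mm along x from the neck and 47 mm above the rose's underside; axes as the handle's
- square_carton: open square cardboard carton, 130 x 130 mm outside, 70 mm high, walls and floor 4 mm; one flap on the +x side leans outward and reaches 99 mm height, 104 mm from the centre; origin at the centre of its underside, z up; for the hinges
- square_carton_mouth (a point): centre of the square carton's mouth, at rim height (70 mm)
- long_carton: open long narrow cardboard carton, 165 (x) x 76 (y) mm outside, 60 mm high, walls and floor 4 mm; origin at the centre of its underside, z up; for the bolt
- long_carton_mouth (a point): centre of the long carton's mouth, at rim height (60 mm)
- tin: open round steel tin, 144 mm outer diameter, 75 mm high, wall 3.5 mm, floor 4 mm; origin at the centre of its underside, z up; for the lever handle
- tin_mouth (a point): centre of the tin's mouth, at rim height (75 mm)
- glue_bottle: upright white glue bottle, 56 mm in diameter, 180 mm high; origin at the centre of its underside; leave alone
- mug: white mug, 72 mm in diameter, 85 mm high, handle at +y, reaching about 65 mm from the axis; origin at the centre of its underside; leave alone
- hammer: claw hammer lying on the bench along its x; origin near the middle of its length; leave alone
- clamp: bar clamp lying flat on the bench along its x, 260 mm long, 130 mm across, 24 mm high; origin under the middle of the bar; leave alone

How it is judged (in metres and radians):
At the end, for the whole second after the job is handed in: Hinge origins inside the square carton's walls and below 55 mm over its underside; both bolt ends inside the long carton below 55 mm; lever_mid within 65 mm of the tin's axis and below 70 mm; fittings at rest (under 0.03 m/s); containers upright within 0.15 rad (x of hinge_top in the frame of square_carton between -0.061 and 0.061 m and y of hinge_top in the frame of square_carton between -0.061 and 0.061 m and z of hinge_top in the frame of square_carton between -0.005 and 0.055 m and x of hinge_low in the frame of square_carton between -0.061 and 0.061 m and y of hinge_low in the frame of square_carton between -0.061 and 0.061 m and z of hinge_low in the frame of square_carton between -0.005 and 0.055 m and x of bolt_end_a in the frame of long_carton between -0.0785 and 0.0785 m and y of bolt_end_a in the frame of long_carton between -0.034 and 0.034 m and z of bolt_end_a in the frame of long_carton between -0.005 and 0.055 m and x of bolt_end_b in the frame of long_carton between -0.0785 and 0.0785 m and y of bolt_end_b in the frame of long_carton between -0.034 and 0.034 m and z of bolt_end_b in the frame of long_carton between -0.005 and 0.055 m and horizontal distance between lever_mid and tin below 0.065 m and z of lever_mid in the frame of tin between -0.005 and 0.07 m and linear speed of each of hinge_top, hinge_low, bolt, lever_handle below 0.03 m/s and angle between each of square_carton, long_carton, tin's own z axis and vertical below 0.15 rad); the robot touches nothing.
It fails at once if a fitting is let go more than about 100 mm above the container rims (its origin above 170 mm with no finger on it) ((height (world z) of hinge_top above 0.17 m and contact force between the fingers and hinge_top below 0.02 N) or (height (world z) of hinge_low above 0.17 m and contact force between the fingers and hinge_low below 0.02 N) or (height (world z) of bolt above 0.17 m and contact force between the fingers and bolt below 0.02 N) or (height (world z) of lever_handle above 0.17 m and contact force between the fingers and lever_handle below 0.02 N)).
It fails at once if a container is shifted more than 40 mm or tipped more than 0.35 rad (distance of any of square_carton, long_carton, tin from where it was at the start of the episode above 0.04 m or angle between any of square_carton, long_carton, tin's own z axis and vertical above 0.35 rad).
It fails at once if the glue bottle, mug, hammer or clamp is shifted more than 30 mm (distance of any of glue_bottle, mug, hammer, clamp from where it was at the start of the episode above 0.03 m).
It fails at once if the glue bottle or the mug is knocked over (more than 0.4 rad from upright) (angle between any of glue_bottle, mug's own z axis and vertical above 0.4 rad).
It also fails if it takes over 72 s, if anything falls off the work surface, if the arm or the gripper's body presses on something with over 40 N, if the wrist force passes 120 N, or if a joint passes its speed limit or range.

## Working session

There is one attempt and no reset: what is moved stays moved. The work goes in short steps, Python scripts to look and compute and a tool call to move; the robot and the scene stay as the last step left them, time stands still between calls to the robot, and variables do not carry over. Pictures are saved under pics/ and viewed, at most 10 in all, crops included, and the job is handed in when it is done.

Besides the shell and the picture viewer there is one more tool, called by a JSON object that holds its "fn" and its "kwargs", one argument or row to a line. step_arm: Moves the arm, as the interface text tells. Its arguments: {"type":"object","properties":{"translation":{"type":"array","items":{"type":"array","items":{"type":"number"}}},"twist":{"type":"array","items":{"type":"array","items":{"type":"number"}}},"gripper":{"type":"array","items":{"type":"number"}},"grip_force":{"type":"number"}},"required":["translation","twist","gripper"]}

```bash
mkdir -p pics
cat > h.py <<'E'
import numpy as np, cv2
from scipy.spatial.transform import Rotation as R
from bench import robot, eyes, models
def rot(q): return R.from_quat([q[1],q[2],q[3],q[0]]).as_matrix()
def campose(n,s=None):
    c=eyes.get_calibration(n)
    if 'T_tool_cam' in c:
        T=np.eye(4);T[:3,:3]=rot(s['tool_rot']);T[:3,3]=s['tool_pos'];T=T@np.array(c['T_tool_cam'])
        return c,T[:3,:3],T[:3,3]
    return c,rot(c['orientation']),np.array(c['xyz'])
def cloud(n,depth,s=None):
    c,Rm,t=campose(n,s);v,u=np.mgrid[:400,:640]
    P=np.stack([(u-c['cx'])/c['fx']*depth,(v-c['cy'])/c['fy']*depth,depth],-1)
    return P@Rm.T+t
def save(n,p): cv2.imwrite('pics/'+n,cv2.cvtColor(p,cv2.COLOR_RGB2BGR))
def shot(n):
    s=robot.state();p,d=eyes.capture(n);W=cloud(n,d,s);W[d==0]=np.nan
    return p,d,W
E
python3 - <<'E'
from h import *
s=robot.state();print(s)
p,d,W=shot('top');save('top.png',p)
np.save('top.npy',W)
print(eyes.get_calibration('top'))
for q in ['hinge_top','hinge_low','bolt','lever_handle','square_carton','long_carton','tin','glue_bottle','mug','hammer','clamp']:
    for r in models.trace(q,'top')[:3]:
        m=r['pixels']&np.isfinite(W[...,2]); P=W[m]
        if len(P)<10: continue
        (cx,cy),(w,h),a=cv2.minAreaRect(P[:,:2].astype(np.float32))
        v,u=np.nonzero(m)
        print(q,round(r['confidence'],2),'px',int(u.mean()),int(v.mean()),'rect',np.round([cx,cy,w,h,a]),'z',np.round(np.percentile(P[:,2],[2,50,98])),len(P))
E
```

```text
{'time': 0.0, 'q': array([ 1.06240572e+00,  1.24539134e-01,  1.65167375e+00, -2.09010114e-05,
        1.36750135e+00, -8.26138501e-02]), 'dq': array([-0.00063942,  0.00134976,  0.00143507,  0.00107204, -0.00034395,
       -0.0017997 ]), 'joint_efforts': array([-2.32803453e-03, -4.23613250e+01, -3.65445578e+01, -3.22876504e-04,
        6.87187363e-03, -1.31198723e-05]), 'tool_pos': array([268.18024482, 591.35896685, 201.13121053]), 'tool_rot': array([-2.99133883e-04,  2.11281758e-01,  9.77424623e-01, -1.01779041e-03]), 'ft_force': array([-0.73150323, -0.00357841, -0.24058236]), 'moment': array([-0.00270985, -0.01852367,  0.06650434]), 'gripper_force': 0.0, 'finger_gap': 0.9971903068746839}
{'fx': 422.33278661787205, 'fy': 422.33278661787205, 'cx': 317.11198793889577, 'cy': 201.1218365734925, 'xyz': array([ 382.81892846,   19.56892394, 1459.16436311]), 'orientation': array([-0.01676173,  0.71319317, -0.70004121,  0.03188799])}
hinge_top 0.88 px 309 211 rect [444.  14. 103.  45.  11.] z [ 4. 28. 34.] 358
hinge_low 0.58 px 309 211 rect [448.  15.  99.  39.  75.] z [ 8. 15. 22.] 167
bolt 
[... 263 characters left out ...]
30 169 rect [583. 281. 143. 142.  19.] z [-1.  7. 78.] 1621
square_carton 0.8 px 399 171 rect [ 582. -287.  170.  131.   12.] z [-1. 11. 98.] 2135
long_carton 0.61 px 312 154 rect [646.  11. 170.  92.  77.] z [-1.  7. 64.] 1175
long_carton 0.34 px 400 172 rect [ 593. -300.  187.  161.   12.] z [-1. 11. 98.] 2195
tin 0.64 px 230 168 rect [583. 282. 142. 142.  22.] z [-1.  7. 78.] 1616
glue_bottle 0.52 px 272 183 rect [534. 137.  52.  54.  13.] z [ 18. 122. 184.] 282
mug 0.69 px 353 187 rect [ 529. -124.   92.   71.   85.] z [-1. 11. 88.] 458
hammer 0.8 px 178 184 rect [513. 441. 258.  87.  23.] z [13. 25. 31.] 671
clamp 0.74 px 453 209 rect [ 466. -492.  270.  125.    0.] z [ 0. 22. 30.] 1130
```

View pics/top.png

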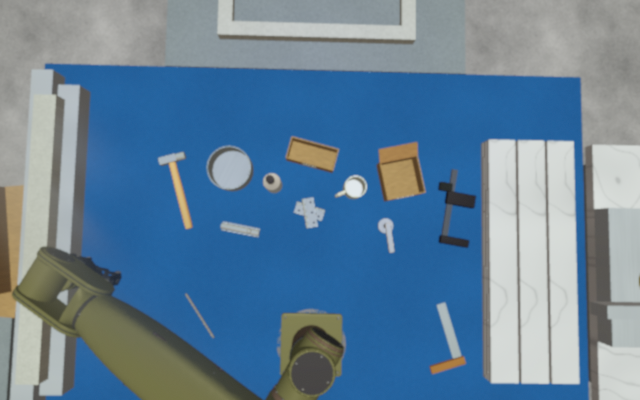

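The top view shows the tin (230,168), long carton (312,154), square carton (400,175, flap away from the robot), stacked hinges (309,211), bolt (240,229), lever handle (387,235), with the bottle (272,183), mug (353,187), hammer and clamp around them. The network positions agree with that. Next are axis directions from the saved cloud.

Run:
```python
from h import *
W=np.load('top.npy');P=W.reshape(-1,3);P=P[np.isfinite(P[:,2])]
def sel(c,r,z0,z1): return P[(np.hypot(P[:,0]-c[0],P[:,1]-c[1])<r)&(P[:,2]>z0)&(P[:,2]<z1)]
def pr(n,A):
    (cx,cy),(w,h),a=cv2.minAreaRect(A[:,:2].astype(np.float32))
    m=A[:,:2].mean(0);C=np.cov((A[:,:2]-m).T);e,V=np.linalg.eigh(C);v=V[:,1]
    print(n,len(A),'rect',np.round([cx,cy,w,h,a],1),'mean',np.round(A.mean(0),1),'axis deg',round(np.degrees(np.arctan2(v[1],v[0]))%180,1))
print('floor',np.median(sel((400,120),40,-20,8)[:,2]))
pr('htop',sel((444,14),80,22,60))
pr('hlow',sel((444,14),80,9,21))
pr('bolt',sel((382,249),90,8,60)); pr('knob',sel((382,249),90,31,60))
pr('lever',sel((371,-246),110,35,70)); pr('rose',sel((371,-246),110,5,20))
pr('sq rim',sel((570,-287),105,60,76)); pr('sq flap',sel((582,-287),130,82,110))
pr('long',sel((646,11),110,50,70)); pr('tin',sel((583,282),90,65,85))
```

```text
floor 0.6993900640825359
htop 341 rect [443.6   5.1  99.   58.1  10.6] mean [441.9  13.7  28.6] axis deg 10.5
hlow 181 rect [444.8  17.2 104.9 119.3  59.5] mean [447.6  17.8  14.7] axis deg 76.3
bolt 291 rect [401.8 237.4 169.8 119.9  54.8] mean [382.1 248.4  21.6] axis deg 78.1
knob 16 rect [377.7 247.5 115.5  10.6  84.7] mean [375.8 219.8  38.6] axis deg 82.0
lever 172 rect [ 363.4 -253.7   98.7   18.5    9.5] mean [ 363.6 -252.8   53.8] axis deg 9.1
rose 355 rect [ 369.  -248.8  210.8  211.9   56.1] mean [ 376.7 -247.7    7.8] axis deg 39.9
sq rim 281 rect [ 568.6 -290.2  139.3  132.    12.2] mean [ 571.6 -291.2   70.1] axis deg 115.2
sq flap 354 rect [ 624.3 -236.5   74.4  219.9   35.2] mean [ 648.1 -269.3   91.3] axis deg 111.7
long 226 rect [639.5   9.6 165.1  77.4  76. ] mean [639.8  10.6  59.5] axis deg 75.4
tin 193 rect [583.2 282.8 142.  142.3  22.2] mean [586.  286.8  74.3] axis deg 54.3
```

```bash
cat > plan.py <<'E'
# plan.py x,y,z,yang[,step] ... : prints rows (tool axes) through world waypoints; yang = world angle of the closing line, deg
import sys,json
from h import *
s=robot.state();M=rot(s['tool_rot']);p=np.array(s['tool_pos']);out=[];tw=[]
print('now',np.round(p,1),'yang',round(np.degrees(np.arctan2(M[1,1],M[0,1])),1),'t',round(s['time'],2),'tilt',np.round(M[:,2],3),'gap',round(85*s['finger_gap'],1),'F',np.round(s['ft_force'],1),'grip',round(s['gripper_force'],1))
for a in sys.argv[1:]:
    v=[float(x) for x in a.split(',')];t=np.array(v[:3]);ya=np.radians(v[3]);st=v[4] if len(v)>4 else 58
    Mt=np.array([[-np.sin(ya),np.cos(ya),0],[np.cos(ya),np.sin(ya),0],[0,0,-1.]])
    Rv=R.from_matrix(M.T@Mt).as_rotvec()
    n=int(max(np.ceil(np.linalg.norm(t-p)/st),np.ceil(np.linalg.norm(Rv)/.18),1))
    for i in range(n):
        q=p+(t-p)/(n-i); tr=np.round(M.T@(q-p)); r=np.round(Rv/n,3)
        p=p+M@tr; M=M@R.from_rotvec(r).as_matrix()
        out.append(tr.astype(int).tolist());tw.append(r.tolist())
print(len(out));
for i in range(0,len(out),10): print(json.dumps(out[i:i+10]));print(json.dumps(tw[i:i+10]))
E
python3 plan.py 420,14,190,100.5
```

```text
now [268.5 591.9 202.4] yang 65.6 t 0.6 tilt [ 0.  0. -1.] gap 85.1 F [-0.4  0.2  0.5] grip 0.0
11
[[-34, -42, 1], [-32, -44, 1], [-29, -46, 1], [-27, -47, 1], [-24, -49, 1], [-22, -50, 1], [-19, -51, 1], [-16, -52, 1], [-13, -53, 1], [-10, -53, 2]]
[[0.0, 0.0, -0.055], [0.0, 0.0, -0.055], [0.0, 0.0, -0.055], [0.0, 0.0, -0.055], [0.0, 0.0, -0.055], [0.0, 0.0, -0.055], [0.0, 0.0, -0.055], [0.0, 0.0, -0.055], [0.0, 0.0, -0.055], [0.0, 0.0, -0.055]]
[[-7, -53, 1]]
[[0.0, 0.0, -0.055]]
```

{"fn": "step_arm", "kwargs": {
  "translation": [
    [-34,-42,1],
    [-32,-44,1],
    [-29,-46,1],
    [-27,-47,1],
    [-24,-49,1],
    [-22,-50,1],
    [-19,-51,1],
    [-16,-52,1],
    [-13,-53,1],
    [-10,-53,2]
  ],
  "twist": [
    [0,0,-0.055],
    [0,0,-0.055],
    [0,0,-0.055],
    [0,0,-0.055],
    [0,0,-0.055],
    [0,0,-0.055],
    [0,0,-0.055],
    [0,0,-0.055],
    [0,0,-0.055],
    [0,0,-0.055]
  ],
  "gripper": [-1,-1,-1,-1,-1,-1,-1,-1,-1,-1],
  "grip_force": 60
}}

```text
time: 1.85
tool_pos: [406.6, 64.4, 191.9]
tool_rot: [0.001, -0.063, 0.998, -0.0]
ft_force: [0.2, -0.0, 0.3]
finger_gap: 1.0
gripper_force: 0.0
```

{"fn": "step_arm", "kwargs": {
  "translation": [
    [-7,-53,1],
    [0,0,0],
    [0,0,0]
  ],
  "twist": [
    [0,0,-0.055],
    [0,0,0],
    [0,0,0]
  ],
  "gripper": [-1,-1,-1]
}}

```text
time: 2.22
tool_pos: [419.7, 14.6, 190.5]
tool_rot: [0.0, -0.089, 0.996, 0.0]
ft_force: [-0.4, 0.1, -0.5]
finger_gap: 1.002
gripper_force: 0.0
```

```bash
cat > look.py <<'E'
from h import *
import sys
def rect(n,A):
    if len(A)<10: print(n,len(A)); return
    (cx,cy),(w,h),a=cv2.minAreaRect(A[:,:2].astype(np.float32))
    m=A[:,:2].mean(0);e,V=np.linalg.eigh(np.cov((A[:,:2]-m).T));v=V[:,1]
    print(n,len(A),'rect',np.round([cx,cy,w,h,a],1),'mean',np.round(A.mean(0),1),'axis',round(np.degrees(np.arctan2(v[1],v[0]))%180,1),'zmed',round(np.median(A[:,2]),1))
# look.py camera pic x,y,r,z0,z1 ...
cam,pic=sys.argv[1:3];p,d,W=shot(cam);save(pic,p);P=W.reshape(-1,3);P=P[np.isfinite(P[:,2])]
for a in sys.argv[3:]:
    x,y,r,z0,z1=map(float,a.split(','));rect(a,P[(np.hypot(P[:,0]-x,P[:,1]-y)<r)&(P[:,2]>z0)&(P[:,2]<z1)])
E
python3 look.py wrist w1.png 444,14,75,21,45 444,14,75,8,19 444,14,100,-6,5; python3 plan.py
```

```text
444,14,75,21,45 3444 rect [443.9  12.7 100.5  40.1  10.2] mean [441.3  12.2  27.6] axis 10.3 zmed 27.8
444,14,75,8,19 1680 rect [431.1  19.  100.   77.4  74.2] mean [446.8  13.4  13.8] axis 75.4 zmed 13.9
444,14,100,-6,5 18438 rect [443.9  14.  199.4 199.7  53.4] mean [434.7  12.7  -0. ] axis 114.7 zmed -0.0
now [419.6  15.2 190.5] yang 100.3 t 2.27 tilt [ 0.  0. -1.] gap 84.9 F [0.2 0.1 0. ] grip 0.0
0
```

View pics/w1.png

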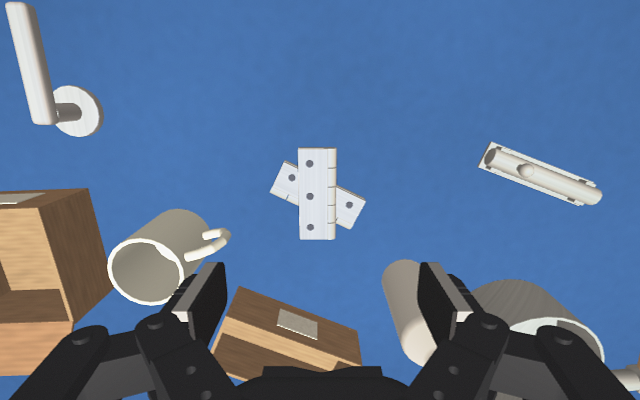

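The wrist view shows the two crossed hinges clearly around (318,195), bolt at (540,175) and lever at (50,90). The fit gives hinge_top 100.5×40 mm, centred at (443.9, 12.7) with its top at 28 mm, which matches the given size. I'll grasp it now.

```bash
python3 plan.py 444,12.5,60,100.3 444,12.5,14,100.3,24
```

```text
now [419.6  15.2 190.5] yang 100.3 t 2.27 tilt [ 0.  0. -1.] gap 84.9 F [0.2 0.1 0. ] grip 0.0
5
[[-8, -2, 43], [-8, -3, 44], [-8, -2, 43], [0, 0, 23], [0, 0, 23]]
[[0.0, 0.0, -0.0], [0.0, 0.0, -0.0], [0.0, 0.0, -0.0], [0.0, 0.0, -0.0], [0.0, 0.0, -0.0]]
```

{"fn": "step_arm", "kwargs": {
  "translation": [
    [-8,-2,43],
    [-8,-3,44],
    [-8,-2,43],
    [0,0,23],
    [0,0,23],
    [0,0,0],
    [0,0,0],
    [0,0,0],
    [0,0,0],
    [0,0,0]
  ],
  "twist": [
    [0,0,0],
    [0,0,0],
    [0,0,0],
    [0,0,0],
    [0,0,0],
    [0,0,0],
    [0,0,0],
    [0,0,0],
    [0,0,0],
    [0,0,0]
  ],
  "gripper": [-1,-1,-1,-1,-1,-1,1,1,1,1]
}}

```text
time: 3.52
tool_pos: [445.0, 11.7, 14.9]
tool_rot: [0.0, -0.089, 0.996, -0.0]
ft_force: [1.1, 0.1, 0.1]
finger_gap: 0.144
gripper_force: 0.0
```

```bash
python3 plan.py 444,12.5,40,100.3,13 444,12.5,140,100.3 569,-290,140,102.2 569,-290,60,102.2,30
```

```text
now [445.   11.7  14.9] yang 100.3 t 3.52 tilt [ 0.001 -0.    -1.   ] gap 12.2 F [1.1 0.1 0.1] grip 0.0
13
[[0, 0, -13], [1, 1, -12], [0, 0, -50], [0, 0, -50], [-12, -53, 0], [-11, -53, 0], [-11, -54, 0], [-11, -54, 0], [-10, -53, 0], [-10, -54, 0]]
[[-0.0, 0.0, -0.0], [-0.0, 0.0, -0.0], [-0.0, 0.0, -0.0], [-0.0, 0.0, -0.0], [-0.0, 0.0, -0.006], [-0.0, 0.0, -0.006], [-0.0, 0.0, -0.006], [-0.0, 0.0, -0.006], [-0.0, 0.0, -0.006], [-0.0, 0.0, -0.006]]
[[0, 0, 27], [0, 0, 27], [1, 0, 26]]
[[-0.0, 0.0, 0.001], [-0.0, 0.0, 0.001], [-0.0, 0.0, 0.001]]
```

The gap shut to 12 mm with no force, so the grasp missed. I'll look before moving.

Run:
```python
from h import *
a,_=eyes.capture('side');b,_=eyes.capture('wrist');
save('s2.png',np.vstack([cv2.resize(a,(480,300)),cv2.resize(b,(480,300))]))
```

```text
(no output)
```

View pics/s2.png

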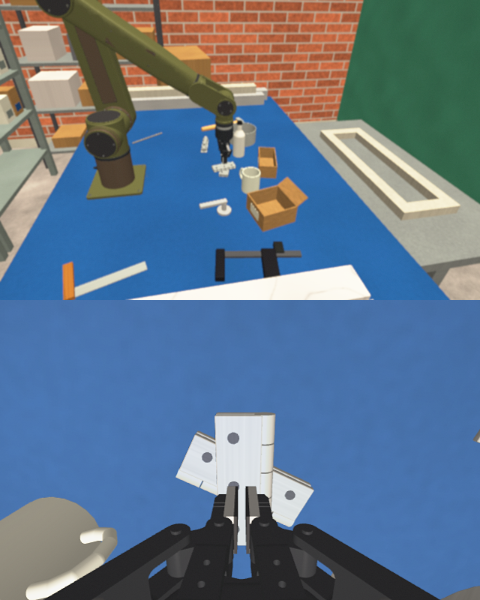

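The picture shows the fingers closed on top of hinge_top with the hinges still in place, so the tips stood too high. I'll rise, open partly and measure the tip height.

{"fn": "step_arm", "kwargs": {
  "translation": [
    [0,0,-40],
    [0,0,-20],
    [0,0,0],
    [0,0,0],
    [0,0,0]
  ],
  "twist": [
    [0,0,0],
    [0,0,0],
    [0,0,0],
    [0,0,0],
    [0,0,0]
  ],
  "gripper": [1,1,-0.3,-0.3,-0.3]
}}

```text
time: 4.25
tool_pos: [443.5, 11.9, 72.9]
tool_rot: [-0.001, -0.089, 0.996, 0.0]
ft_force: [0.0, -0.6, -0.4]
finger_gap: 0.637
gripper_force: 0.0
```

Run:
```python
from h import *
s=robot.state();p,d,W=shot('wrist')
M=rot(s['tool_rot']);L=(W-s['tool_pos'])@M   # tool coords
g=85*s['finger_gap'];print('gap',g,'tcp',s['tool_pos'])
P=L.reshape(-1,3);P=P[np.isfinite(P[:,2])]
A=P[(abs(P[:,0])<25)&(abs(P[:,1])<60)&(P[:,2]<25)&(P[:,2]>-60)]
for sgn in (1,-1):
    B=A[A[:,1]*sgn>0]; print('finger',sgn,len(B),'max z',np.percentile(B[:,2],[90,98,100]).round(1), 'y at tip',np.round(B[B[:,2]>np.percentile(B[:,2],90)][:,:2].mean(0),1),'inner y',np.round(np.percentile(abs(B[:,1]),[1,50]),1))
Z=W.reshape(-1,3);Z=Z[np.isfinite(Z[:,2])]
for z0,z1 in((21,45),(8,19)):
    Q=Z[(np.hypot(Z[:,0]-444,Z[:,1]-13)<75)&(Z[:,2]>z0)&(Z[:,2]<z1)]
    m=Q.mean(0);e,V=np.linalg.eigh(np.cov((Q[:,:2]-m[:2]).T));print(cv2.minAreaRect(Q[:,:2].astype(np.float32)),m.round(1),np.degrees(np.arctan2(V[1,1],V[0,1])))
```

```text
gap 54.13014427970713 tcp [443.52412283  11.87410331  72.91879832]
finger 1 1348 max z [-38.6 -34.6 -32.1] y at tip [ 2.9 27.1] inner y [25.9 27.2]
finger -1 1348 max z [-38.6 -34.8 -32.3] y at tip [  2.8 -29. ] inner y [27.8 29.1]
((443.7474365234375, 12.860986709594727), (100.3833999633789, 39.92408752441406), 10.167263984680176) [439.9  11.9  27.6] -169.75194619956295
((430.95416259765625, 19.403121948242188), (100.29618072509766, 78.1374282836914), 73.94147491455078) [446.4  13.   13.8] 75.61564268041252
```

Run:
```python
from h import *
s=robot.state();p,d,W=shot('wrist')
M=rot(s['tool_rot']);L=(W-s['tool_pos'])@M
c=eyes.get_calibration('wrist');T=np.array(c['T_tool_cam']);print(T.round(2))
Ti=np.linalg.inv(T)
im=p.copy()
for y in(-27,27):
  for z in(-40,-30,-20,-10,0):
    q=Ti@[0,y,z,1];u=int(c['fx']*q[0]/q[2]+c['cx']);v=int(c['fy']*q[1]/q[2]+c['cy'])
    cv2.circle(im,(u,v),3,(255,0,0) if z else (0,255,0),-1)
    print(y,z,u,v,'pred depth',round(q[2]),'meas',d[v,u] if v<400 else None)
print('zeros',(d==0).sum());print(np.argwhere(d==0)[:3],d[d>0].min())
save('w3.png',im)
```

```text
[[  -0.     -0.95   -0.31   77.65]
 [   1.     -0.     -0.     -0.8 ]
 [   0.     -0.31    0.95 -171.35]
 [   0.      0.      0.      1.  ]]
-27 -40 263 276 pred depth 149 meas 156.42076
-27 -30 267 265 pred depth 158 meas 272.59308
-27 -20 270 256 pred depth 168 meas 271.3554
-27 -10 273 247 pred depth 177 meas 268.19827
-27 0 275 239 pred depth 187 meas 267.33496
27 -40 383 276 pred depth 149 meas 148.5588
27 -30 379 265 pred depth 158 meas 272.0675
27 -20 376 256 pred depth 168 meas 270.61774
27 -10 373 247 pred depth 177 meas 253.3736
27 0 371 239 pred depth 187 meas 251.13315
zeros 1031
[[  0 305]
 [  0 397]
 [  0 399]] 67.11931
```

View pics/w3.png

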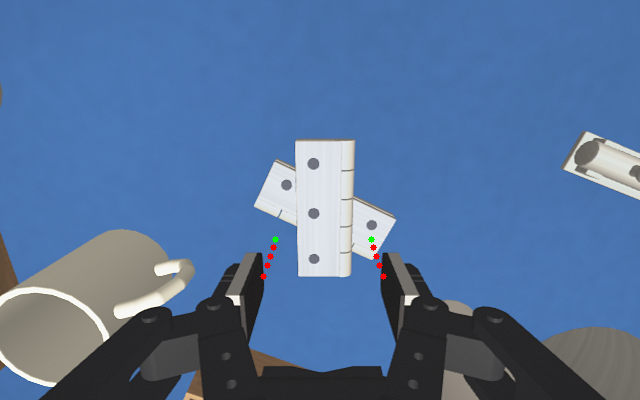

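The red marks are the expected finger line, but the real tips in the image end at about (255,255) and (390,255). Depth agrees: the tips end about 32 mm short of the reported TCP at this 54 mm gap. The first close therefore happened above the hinge. I'll go deeper accordingly, in small rows while watching the force.

{"fn": "step_arm", "kwargs": {
  "translation": [
    [0,0,40],
    [0,0,30],
    [0,0,14],
    [0,0,0],
    [0,0,0],
    [0,0,0],
    [0,0,0]
  ],
  "twist": [
    [0,0,0],
    [0,0,0],
    [0,0,0],
    [0,0,0],
    [0,0,0],
    [0,0,0],
    [0,0,0]
  ],
  "gripper": [-0.3,-0.3,-0.3,-0.3,1,1,1]
}}

```text
time: 5.22
tool_pos: [446.1, 11.7, -8.1]
tool_rot: [0.002, -0.089, 0.996, -0.0]
ft_force: [-0.0, 0.7, 5.0]
finger_gap: 0.444
gripper_force: 60.8
```

```bash
python3 plan.py 444,12.5,12,100.3,13 444,12.5,110,100.3 569,-290,110,102.2 569,-290,32,102.2,30
```

```text
now [446.1  11.7  -8.1] yang 100.3 t 5.22 tilt [ 0.003 -0.    -1.   ] gap 37.7 F [-0.   0.7  5. ] grip 60.8
13
[[1, 1, -10], [1, 0, -10], [0, 0, -49], [0, 0, -49], [-12, -53, 0], [-11, -53, 0], [-11, -54, 0], [-10, -54, 0], [-10, -53, 0], [-10, -54, 0]]
[[-0.0, 0.002, -0.0], [-0.0, 0.002, -0.0], [-0.0, -0.0, -0.0], [-0.0, -0.0, -0.0], [-0.0, -0.0, -0.006], [-0.0, -0.0, -0.006], [-0.0, -0.0, -0.006], [-0.0, -0.0, -0.006], [-0.0, -0.0, -0.006], [-0.0, -0.0, -0.006]]
[[0, 0, 26], [0, 0, 26], [0, 0, 26]]
[[-0.0, -0.0, 0.001], [-0.0, -0.0, 0.001], [-0.0, -0.0, 0.001]]
```

{"fn": "step_arm", "kwargs": {
  "translation": [
    [0,0,-10],
    [0,0,-20],
    [0,0,-44],
    [0,0,-44]
  ],
  "twist": [
    [0,0,0],
    [0,0,0],
    [0,0,0],
    [0,0,0]
  ],
  "gripper": [1,1,1,1],
  "grip_force": 80
}}

```text
time: 5.72
tool_pos: [443.6, 11.9, 109.2]
tool_rot: [-0.001, -0.089, 0.996, 0.0]
ft_force: [0.2, 0.3, -1.3]
finger_gap: 0.429
gripper_force: 80.4
```

```bash
python3 plan.py 569,-290,110,102.2 569,-290,5,102.2,30; python3 look.py wrist w4.png 444,14,75,8,20
```

```text
now [443.6  11.9 109.2] yang 100.3 t 5.72 tilt [-0.002  0.    -1.   ] gap 36.5 F [ 0.2  0.3 -1.3] grip 80.4
10
[[-12, -53, 0], [-11, -53, 0], [-11, -53, 0], [-11, -54, 0], [-10, -54, 0], [-10, -53, -1], [0, 0, 26], [0, 0, 26], [0, 0, 27], [0, 0, 26]]
[[0.0, -0.0, -0.006], [0.0, -0.0, -0.006], [0.0, -0.0, -0.006], [0.0, -0.0, -0.006], [0.0, -0.0, -0.006], [0.0, -0.0, -0.006], [0.0, -0.0, 0.001], [0.0, -0.0, 0.001], [0.0, -0.0, 0.001], [0.0, -0.0, 0.001]]
444,14,75,8,20 811 rect [449.1  14.2 100.3  39.4  74.1] mean [450.4  27.9  13.7] axis 82.4 zmed 13.8
```

{"fn": "step_arm", "kwargs": {
  "translation": [
    [-12,-53,0],
    [-11,-53,0],
    [-11,-53,0],
    [-11,-54,0],
    [-10,-54,0],
    [-6,-53,0],
    [0,0,0],
    [0,0,0]
  ],
  "twist": [
    [0,0,-0.006],
    [0,0,-0.006],
    [0,0,-0.006],
    [0,0,-0.006],
    [0,0,-0.006],
    [0,0,-0.006],
    [0,0,0],
    [0,0,0]
  ],
  "gripper": [1,1,1,1,1,1,1,1]
}}

```text
time: 6.78
tool_pos: [565.6, -289.9, 107.7]
tool_rot: [-0.001, -0.107, 0.994, 0.001]
ft_force: [-0.7, -0.7, -1.1]
finger_gap: 0.431
gripper_force: 80.7
```

```bash
python3 - <<'E'
from h import *
s=robot.state();p,d,W=shot('wrist');save('w5.png',p)
P=W.reshape(-1,3);P=P[np.isfinite(P[:,2])]
a=np.radians(12.2);c=np.array([564,-291]);D=P[:,:2]-c
X=D@[np.cos(a),np.sin(a)];Y=D@[-np.sin(a),np.cos(a)]
k=(P[:,2]>64)&(P[:,2]<75)&(abs(X)<95)&(abs(Y)<85)
for n,v,o in(('X',X,Y),('Y',Y,X)):
    for sg in(1,-1):
        q=k&(v*sg>45)&(abs(o)<50); print(n,sg,q.sum(),np.round(np.percentile(v[q],[2,50,98]),1) if q.sum() else '')
h=(P[:,2]>115)&(P[:,2]<155)&(abs(X)<80)&(abs(Y)<40)
if h.sum(): print('held',h.sum(),P[h].mean(0).round(1),np.percentile(X[h],[1,99]).round(1),np.percentile(Y[h],[1,99]).round(1))
E
python3 plan.py 564,-291,5,102.2,30
```

```text
X 1 6 [66.  67.2 68.7]
X -1 1265 [-63.8 -61.7 -59.7]
Y 1 1160 [58.1 59.6 62.3]
Y -1 1197 [-67.6 -64.8 -63.3]
held 17775 [ 558.1 -292.9  143.4] [-49.7  48.4] [-24.4  23.6]
now [ 565.6 -289.4  107.9] yang 102.4 t 6.83 tilt [-0.001  0.001 -1.   ] gap 37.0 F [-0.4  0.7 -1.1] grip 80.7
4
[[0, 0, 26], [1, 0, 26], [0, -1, 25], [1, 0, 26]]
[[0.0, -0.0, 0.001], [0.0, -0.0, 0.001], [0.0, -0.0, 0.001], [0.0, -0.0, 0.001]]
```

View pics/w5.png

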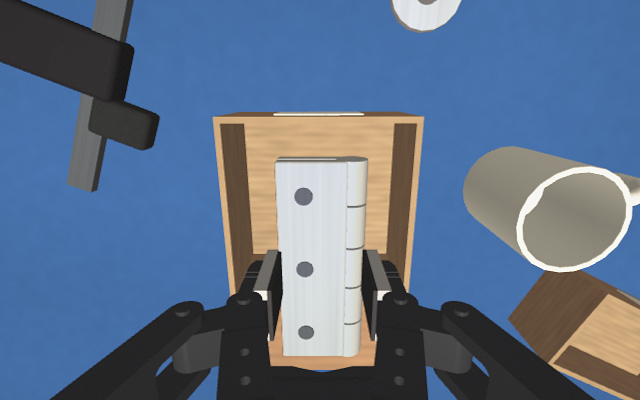

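The picture shows hinge_top held level over the carton mouth, with the walls visible at (230,190) and (405,190). It needs about 2 mm of correction in each axis. I'll lower it, let go and come up.

{"fn": "step_arm", "kwargs": {
  "translation": [
    [-2,-3,26],
    [0,0,26],
    [0,0,26],
    [0,0,24],
    [0,0,0],
    [0,0,0],
    [0,0,0],
    [0,0,-40],
    [0,0,-40],
    [0,0,-30]
  ],
  "twist": [
    [0,0,0],
    [0,0,0],
    [0,0,0],
    [0,0,0],
    [0,0,0],
    [0,0,0],
    [0,0,0],
    [0,0,0],
    [0,0,0],
    [0,0,0]
  ],
  "gripper": [1,1,1,1,1,-0.45,-0.45,-0.45,-0.45,-0.45]
}}

```text
time: 8.07
tool_pos: [570.1, -293.7, 120.4]
tool_rot: [0.002, -0.107, 0.994, -0.001]
ft_force: [0.1, 0.5, -1.1]
finger_gap: 0.725
gripper_force: 0.0
```

```bash
python3 look.py wrist w6.png 565,-293,58,10,40; python3 plan.py 449,14.2,100,-15.9 449,14.2,-24,-15.9,40
```

```text
565,-293,58,10,40 5163 rect [ 568.7 -293.8  100.9   39.9   12.3] mean [ 565.3 -294.7   17.7] axis 12.4 zmed 17.8
now [ 572.3 -295.   125.2] yang 102.3 t 8.12 tilt [ 0.01  -0.006 -1.   ] gap 61.9 F [ 1.5 -0.8  3.4] grip 0.0
16
[[5, 27, 2], [9, 26, 2], [14, 24, 2], [17, 22, 2], [21, 18, 2], [24, 15, 2], [26, 10, 2], [27, 6, 2], [28, 1, 2], [27, -4, 2]]
[[0.0, 0.001, 0.172], [0.0, 0.001, 0.172], [0.0, 0.001, 0.172], [0.0, 0.001, 0.172], [0.0, 0.001, 0.172], [0.0, 0.001, 0.172], [0.0, 0.001, 0.172], [0.0, 0.001, 0.172], [0.0, 0.001, 0.172], [0.0, 0.001, 0.172]]
[[27, -9, 2], [24, -12, 1], [0, 0, 31], [0, 0, 31], [0, 0, 31], [0, -1, 31]]
[[0.0, 0.001, 0.172], [0.0, 0.001, 0.172], [0.001, -0.0, -0.0], [0.001, -0.0, -0.0], [0.001, -0.0, -0.0], [0.001, -0.0, -0.0]]
```

hinge_top lies flat and centred in the carton. Now hinge_low.

{"fn": "step_arm", "kwargs": {
  "translation": [
    [5,27,2],
    [9,26,2],
    [14,24,2],
    [17,22,2],
    [21,18,2],
    [24,15,2],
    [26,10,2],
    [27,6,2],
    [28,1,2],
    [27,-4,2]
  ],
  "twist": [
    [0,0,0.172],
    [0,0,0.172],
    [0,0,0.172],
    [0,0,0.172],
    [0,0,0.172],
    [0,0,0.172],
    [0,0,0.172],
    [0,0,0.172],
    [0,0,0.172],
    [0,0,0.172]
  ],
  "gripper": [-0.45,-0.45,-0.45,-0.45,-0.45,-0.45,-0.45,-0.45,-0.45,-0.45]
}}

```text
time: 9.38
tool_pos: [466.2, -34.7, 97.2]
tool_rot: [0.001, 0.685, 0.728, 0.001]
ft_force: [0.9, -0.1, 1.1]
finger_gap: 0.723
gripper_force: 0.0
```

{"fn": "step_arm", "kwargs": {
  "translation": [
    [27,-9,2],
    [24,-12,1],
    [0,0,0],
    [0,0,0]
  ],
  "twist": [
    [0,0,0.172],
    [0,0,0.172],
    [0,0,0],
    [0,0,0]
  ],
  "gripper": [-0.45,-0.45,-0.45,-0.45]
}}

```text
time: 9.88
tool_pos: [446.6, 15.7, 94.1]
tool_rot: [0.001, 0.798, 0.603, 0.0]
ft_force: [-1.0, 0.1, 0.8]
finger_gap: 0.723
gripper_force: 0.0
```

```bash
python3 look.py wrist w7.png 449,14,75,8,20; python3 plan.py 449,14.2,-22,-15.9,40
```

```text
449,14,75,8,20 5917 rect [449.   14.2 100.3  39.9  73.9] mean [449.7  17.4  13.7] axis 74.0 zmed 13.8
now [446.6  15.5  94. ] yang -15.9 t 9.93 tilt [ 0.001 -0.    -1.   ] gap 61.5 F [-0.1 -0.  -0.1] grip 0.0
3
[[0, 1, 39], [0, 1, 39], [-1, 1, 38]]
[[0.0, 0.0, 0.0], [0.0, 0.0, 0.0], [0.0, 0.0, 0.0]]
```

{"fn": "step_arm", "kwargs": {
  "translation": [
    [0,1,45],
    [0,1,45],
    [0,1,26],
    [0,0,0],
    [0,0,0],
    [0,0,0],
    [0,0,0]
  ],
  "twist": [
    [0,0,0],
    [0,0,0],
    [0,0,0],
    [0,0,0],
    [0,0,0],
    [0,0,0],
    [0,0,0]
  ],
  "gripper": [-0.45,-0.45,-0.45,-0.45,1,1,1]
}}

```text
time: 10.8
tool_pos: [450.7, 14.8, -20.4]
tool_rot: [0.001, 0.798, 0.602, 0.001]
ft_force: [-1.0, -1.3, 6.7]
finger_gap: 0.431
gripper_force: 80.6
```

```bash
python3 plan.py 449,14,100,-15.9,55 566,-293,102,11.5 566,-293,20,11.5,28
```

```text
now [450.7  14.8 -20.4] yang -15.9 t 10.8 tilt [ 0.004 -0.001 -1.   ] gap 36.6 F [-1.  -1.3  6.7] grip 80.6
12
[[0, 0, -40], [-1, -1, -40], [0, 0, -40], [-44, 33, 0], [-46, 29, 0], [-49, 25, -1], [-50, 21, 0], [-52, 18, -1], [-53, 13, 0], [0, 0, 27]]
[[0.001, -0.0, -0.0], [0.001, -0.0, -0.0], [0.001, -0.0, -0.0], [0.0, -0.0, -0.08], [0.0, -0.0, -0.08], [0.0, -0.0, -0.08], [0.0, -0.0, -0.08], [0.0, -0.0, -0.08], [0.0, -0.0, -0.08], [0.0, 0.0, 0.001]]
[[0, 0, 27], [0, 0, 28]]
[[0.0, 0.0, 0.001], [0.0, 0.0, 0.001]]
```

{"fn": "step_arm", "kwargs": {
  "translation": [
    [0,0,-40],
    [0,0,-42],
    [0,0,-42],
    [-44,33,0],
    [-46,29,0],
    [-49,25,0],
    [-50,21,0],
    [-52,18,0],
    [-53,13,0],
    [0,0,0]
  ],
  "twist": [
    [0,0,0],
    [0,0,0],
    [0,0,0],
    [0,0,-0.08],
    [0,0,-0.08],
    [0,0,-0.08],
    [0,0,-0.08],
    [0,0,-0.08],
    [0,0,-0.08],
    [0,0,0]
  ],
  "gripper": [1,1,1,1,1,1,1,1,1,1]
}}

```text
time: 12.05
tool_pos: [566.2, -294.8, 101.5]
tool_rot: [0.001, 0.633, 0.774, -0.0]
ft_force: [0.2, 0.1, -1.6]
finger_gap: 0.432
gripper_force: 80.8
```

{"fn": "step_arm", "kwargs": {
  "translation": [
    [0,0,0]
  ],
  "twist": [
    [0,0,0]
  ],
  "gripper": [1]
}}

```text
time: 12.18
tool_pos: [565.1, -291.1, 101.1]
tool_rot: [-0.001, 0.632, 0.775, 0.0]
ft_force: [0.2, 0.7, -2.4]
finger_gap: 0.427
gripper_force: 80.8
```

```bash
python3 plan.py 566,-293,15,11.5,29
```

```text
now [ 565.1 -291.1  101.1] yang 11.5 t 12.18 tilt [-0.001  0.001 -1.   ] gap 36.3 F [ 0.2  0.7 -2.4] grip 80.8
3
[[-1, 0, 29], [-1, 0, 29], [0, 1, 28]]
[[-0.0, -0.0, 0.0], [-0.0, -0.0, 0.0], [-0.0, -0.0, 0.0]]
```

{"fn": "step_arm", "kwargs": {
  "translation": [
    [0,0,29],
    [0,0,29],
    [0,0,28],
    [0,0,0],
    [0,0,0],
    [0,0,0],
    [0,0,-40],
    [0,0,-45],
    [0,0,0]
  ],
  "twist": [
    [0,0,0],
    [0,0,0],
    [0,0,0],
    [0,0,0],
    [0,0,0],
    [0,0,0],
    [0,0,0],
    [0,0,0],
    [0,0,0]
  ],
  "gripper": [1,1,1,1,-0.45,-0.45,-0.45,-0.45,-0.45]
}}

```text
time: 13.3
tool_pos: [569.4, -293.9, 108.1]
tool_rot: [0.006, 0.632, 0.775, 0.001]
ft_force: [0.8, 0.7, 0.5]
finger_gap: 0.723
gripper_force: 0.0
```

```bash
python3 look.py wrist w8.png 565,-293,58,10,50 380,-250,85,46,60; python3 plan.py 384,-250,105,-81.5
```

```text
565,-293,58,10,50 9649 rect [ 566.4 -292.5   98.7   99.6   55.8] mean [ 566.3 -289.5   26.7] axis 98.2 zmed 31.2
380,-250,85,46,60 3003 rect [ 380.3 -253.    69.1   18.     8.8] mean [ 384.4 -252.2   53.1] axis 9.3 zmed 53.4
now [ 567.8 -292.9  105. ] yang 11.6 t 13.35 tilt [ 0.007 -0.004 -1.   ] gap 61.5 F [ 0.3  0.6 -0.9] grip 0.0
10
[[8, -17, 0], [5, -18, 0], [2, -19, 0], [-1, -19, 0], [-4, -18, 0], [-7, -18, 0], [-10, -16, 0], [-12, -14, 0], [-14, -12, 0], [-17, -10, -1]]
[[0.001, -0.0, 0.162], [0.001, -0.0, 0.162], [0.001, -0.0, 0.162], [0.001, -0.0, 0.162], [0.001, -0.0, 0.162], [0.001, -0.0, 0.162], [0.001, -0.0, 0.162], [0.001, -0.0, 0.162], [0.001, -0.0, 0.162], [0.001, -0.0, 0.162]]
```

Both hinges are stacked flat in the carton (top at 31 mm). Now to the lever handle.

{"fn": "step_arm", "kwargs": {
  "translation": [
    [8,-17,0],
    [5,-18,0],
    [2,-19,0],
    [-1,-19,0],
    [-4,-18,0],
    [-7,-18,0],
    [-10,-16,0],
    [-12,-14,0],
    [-14,-12,0],
    [-17,-10,0]
  ],
  "twist": [
    [0,0,0.162],
    [0,0,0.162],
    [0,0,0.162],
    [0,0,0.162],
    [0,0,0.162],
    [0,0,0.162],
    [0,0,0.162],
    [0,0,0.162],
    [0,0,0.162],
    [0,0,0.162]
  ],
  "gripper": [-0.3,-0.3,-0.3,-0.3,-0.3,-0.3,-0.3,-0.3,-0.3,-0.3]
}}

```text
time: 14.6
tool_pos: [380.5, -248.4, 99.7]
tool_rot: [-0.0, 0.997, 0.074, -0.0]
ft_force: [0.2, -0.9, 0.3]
finger_gap: 0.649
gripper_force: 0.0
```

{"fn": "step_arm", "kwargs": {
  "translation": [
    [0,0,0],
    [0,0,0]
  ],
  "twist": [
    [0,0,0],
    [0,0,0]
  ],
  "gripper": [-0.3,-0.3]
}}

```text
time: 14.85
tool_pos: [381.8, -249.0, 100.3]
tool_rot: [0.0, 0.997, 0.077, 0.0]
ft_force: [0.4, -0.2, 0.1]
finger_gap: 0.647
gripper_force: 0.0
```

```bash
python3 look.py wrist w9.png 375,-252,85,46,60 400,-248,45,5,14; python3 plan.py 383,-251,11,-81,40
```

```text
375,-252,85,46,60 3156 rect [ 364.9 -255.    99.4   18.     8.8] mean [ 369.1 -254.3   53.3] axis 8.9 zmed 53.5
400,-248,45,5,14 2191 rect [ 405.7 -248.6   48.3   50.7   10.6] mean [ 409.2 -247.9    9.8] axis 101.1 zmed 9.9
now [ 382.  -249.1  100.4] yang -81.2 t 14.9 tilt [ 0. -0. -1.] gap 55.2 F [0.9 0.2 0.5] grip 0.0
3
[[0, 1, 30], [0, 1, 30], [1, 0, 29]]
[[0.0, -0.0, -0.001], [0.0, -0.0, -0.001], [0.0, -0.0, -0.001]]
```

View pics/w9.png

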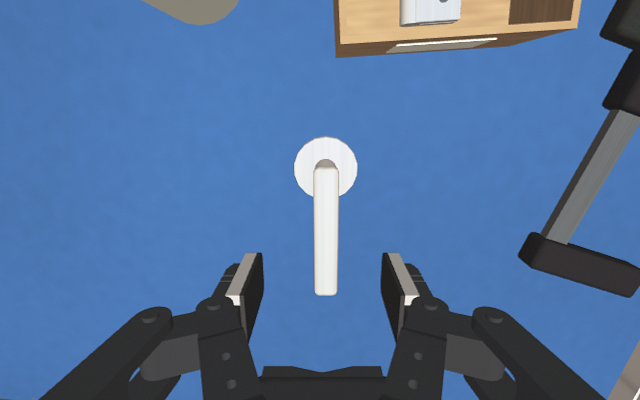

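The picture shows the lever handle upright, rose at (325,168) and bar end at (325,295), centred between the fingers. The fit gives a 99×18 mm bar with its top at 53.5 mm, which matches. I'll grasp 20 mm from the neck, near its centre of mass.

{"fn": "step_arm", "kwargs": {
  "translation": [
    [1,1,34],
    [1,1,30],
    [0,1,30],
    [0,0,0],
    [0,0,0],
    [0,0,0],
    [0,0,0],
    [0,0,0],
    [0,0,0]
  ],
  "twist": [
    [0,0,0],
    [0,0,0],
    [0,0,0],
    [0,0,0],
    [0,0,0],
    [0,0,0],
    [0,0,0],
    [0,0,0],
    [0,0,0]
  ],
  "gripper": [-0.3,-0.3,-0.3,-0.3,1,1,1,1,1],
  "grip_force": 60
}}

```text
time: 16.02
tool_pos: [385.1, -252.3, 8.1]
tool_rot: [0.001, 0.997, 0.076, 0.001]
ft_force: [-0.6, 2.0, 5.5]
finger_gap: 0.195
gripper_force: 59.9
```

```bash
python3 plan.py 384,-252,110,-81,50 400,180,110,-81 595,285,110,-81
```

```text
now [ 385.1 -252.3    8.1] yang -81.2 t 16.02 tilt [ 0.002 -0.002 -1.   ] gap 16.6 F [-0.6  2.   5.5] grip 59.9
15
[[0, 0, -34], [0, 0, -34], [-1, 0, -34], [10, -53, 0], [10, -53, 0], [10, -53, 0], [11, -53, 0], [10, -53, 0], [11, -53, 0], [10, -53, 0]]
[[0.001, -0.001, -0.001], [0.001, -0.001, -0.001], [0.001, -0.001, -0.001], [-0.0, 0.0, -0.0], [-0.0, 0.0, -0.0], [-0.0, 0.0, -0.0], [-0.0, 0.0, -0.0], [-0.0, 0.0, -0.0], [-0.0, 0.0, -0.0], [-0.0, 0.0, -0.0]]
[[11, -54, 0], [52, -18, 0], [52, -18, 0], [52, -19, 0], [53, -18, 0]]
[[-0.0, 0.0, -0.0], [-0.0, 0.0, -0.0], [-0.0, 0.0, -0.0], [-0.0, 0.0, -0.0], [-0.0, 0.0, -0.0]]
```

{"fn": "step_arm", "kwargs": {
  "translation": [
    [0,0,-34],
    [0,0,-34],
    [-1,0,-34],
    [10,-53,0],
    [10,-53,0],
    [10,-53,0],
    [11,-53,0],
    [10,-53,0],
    [11,-53,0],
    [10,-53,0]
  ],
  "twist": [
    [0,0,0],
    [0,0,0],
    [0,0,0],
    [0,0,0],
    [0,0,0],
    [0,0,0],
    [0,0,0],
    [0,0,0],
    [0,0,0],
    [0,0,0]
  ],
  "gripper": [1,1,1,1,1,1,1,1,1,1]
}}

```text
time: 17.27
tool_pos: [397.2, 127.5, 108.3]
tool_rot: [0.0, 0.997, 0.076, 0.0]
ft_force: [0.5, -0.0, -2.2]
finger_gap: 0.192
gripper_force: 59.3
```

```bash
python3 plan.py 400,230,110,-81 595,285,110,-81
```

```text
now [397.2 127.5 108.3] yang -81.2 t 17.27 tilt [ 0.001 -0.    -1.   ] gap 16.3 F [ 0.5 -0.  -2.2] grip 59.3
6
[[9, -50, -1], [10, -51, -1], [50, -6, 0], [50, -6, 0], [50, -6, 0], [51, -6, 0]]
[[0.0, -0.0, -0.002], [0.0, -0.0, -0.002], [0.0, -0.0, -0.0], [0.0, -0.0, -0.0], [0.0, -0.0, -0.0], [0.0, -0.0, -0.0]]
```

{"fn": "step_arm", "kwargs": {
  "translation": [
    [9,-50,-1],
    [10,-51,-1],
    [50,-6,0],
    [50,-6,0],
    [50,-6,0],
    [51,-6,0],
    [0,0,0],
    [0,0,0]
  ],
  "twist": [
    [0,0,0],
    [0,0,0],
    [0,0,0],
    [0,0,0],
    [0,0,0],
    [0,0,0],
    [0,0,0],
    [0,0,0]
  ],
  "gripper": [1,1,1,1,1,1,1,1]
}}

```text
time: 18.27
tool_pos: [595.1, 282.5, 109.3]
tool_rot: [0.0, 0.997, 0.076, -0.001]
ft_force: [-0.5, -0.1, -2.1]
finger_gap: 0.193
gripper_force: 59.4
```

```bash
python3 look.py wrist w10.png 583,283,80,70,80 570,280,110,140,170 583,283,85,100,118; python3 plan.py 595,285,18,-81,31
```

```text
583,283,80,70,80 3200 rect [587.  282.  143.4 139.8  74.6] mean [604.2 286.1  74.2] axis 100.9 zmed 74.5
570,280,110,140,170 8082 rect [587.1 276.8  78.2  42.8  22.4] mean [594.2 281.7 155.4] axis 8.9 zmed 154.8
583,283,85,100,118 4791 rect [615.9 285.7  48.3  51.3   8.9] mean [620.4 286.6 111. ] axis 100.8 zmed 111.0
now [594.9 282.5 109.7] yang -81.2 t 18.32 tilt [-0.002 -0.001 -1.   ] gap 16.3 F [ 0.2 -0.2 -1.1] grip 59.4
3
[[0, -1, 31], [0, -1, 30], [1, 0, 31]]
[[0.0, 0.001, -0.001], [0.0, 0.001, -0.001], [0.0, 0.001, -0.001]]
```

View pics/w10.png

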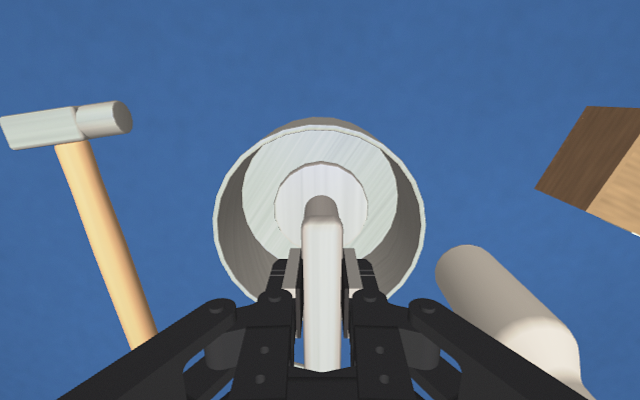

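The lever is held upright over the tin mouth (rim spans columns 213 to 425), with the rose at (320,205) inside the rim circle. lever_mid computes to within 3 mm of the tin axis, so I'll lower and release.

{"fn": "step_arm", "kwargs": {
  "translation": [
    [0,-1,31],
    [0,0,30],
    [0,0,30],
    [0,0,0],
    [0,0,0],
    [0,0,0],
    [0,0,-40],
    [0,0,-50],
    [0,0,0]
  ],
  "twist": [
    [0,0,0],
    [0,0,0],
    [0,0,0],
    [0,0,0],
    [0,0,0],
    [0,0,0],
    [0,0,0],
    [0,0,0],
    [0,0,0]
  ],
  "gripper": [1,1,1,1,-0.2,-0.2,-0.2,-0.2,-0.2]
}}

```text
time: 19.45
tool_pos: [600.6, 285.7, 118.1]
tool_rot: [-0.002, 0.997, 0.076, 0.007]
ft_force: [0.2, 0.3, 1.1]
finger_gap: 0.598
gripper_force: 0.0
```

```bash
python3 look.py wrist w11.png 583,283,66,52,66 583,283,80,70,80; python3 plan.py 440,270,100,-40 395,255,100,-12.2
```

```text
583,283,66,52,66 3066 rect [560.6 296.2 105.1  87.2  28.4] mean [572.  281.7  57.5] axis 4.3 zmed 57.5
583,283,80,70,80 3144 rect [586.1 281.6 143.2 140.7  46.2] mean [592.6 283.7  74.1] axis 9.2 zmed 74.5
now [598.7 285.  114.7] yang -81.2 t 19.5 tilt [ 0.008  0.003 -1.   ] gap 51.2 F [ 0.1 -0.7 -0.3] grip 0.0
7
[[-40, -2, 3], [-39, -10, 4], [-36, -16, 3], [-33, -22, 4], [-13, -8, 0], [-12, -11, 0], [-10, -12, 0]]
[[0.0, -0.002, -0.18], [0.0, -0.002, -0.18], [0.0, -0.002, -0.18], [0.0, -0.002, -0.18], [0.001, 0.0, -0.162], [0.001, 0.0, -0.162], [0.001, 0.0, -0.162]]
```

The lever stands upright in the tin (bar top at 57.5 mm). Now the bolt.

{"fn": "step_arm", "kwargs": {
  "translation": [
    [-40,-2,3],
    [-39,-10,4],
    [-36,-16,3],
    [-33,-22,4],
    [-13,-8,0],
    [-12,-11,0],
    [-10,-12,0],
    [0,0,0],
    [0,0,0]
  ],
  "twist": [
    [0,0,-0.18],
    [0,0,-0.18],
    [0,0,-0.18],
    [0,0,-0.18],
    [0,0,-0.162],
    [0,0,-0.162],
    [0,0,-0.162],
    [0,0,0],
    [0,0,0]
  ],
  "gripper": [-0.2,-0.2,-0.2,-0.2,-0.1,-0.1,-0.1,-0.1,-0.1]
}}

```text
time: 20.62
tool_pos: [392.7, 254.2, 95.3]
tool_rot: [0.0, 0.779, 0.627, 0.0]
ft_force: [-1.1, 0.3, 0.5]
finger_gap: 0.549
gripper_force: 0.0
```

```bash
python3 look.py wrist w12.png 382,249,85,3.5,7 382,249,85,12,30 382,249,85,32,50; python3 plan.py 382,249,-18,-12.2,40
```

```text
382,249,85,3.5,7 1343 rect [382.9 248.5 129.8  30.   79.8] mean [385.3 253.9   4.9] axis 80.1 zmed 4.9
382,249,85,12,30 3914 rect [382.8 248.7 129.8  25.8  79.7] mean [384.9 257.2  22.1] axis 80.0 zmed 23.1
382,249,85,32,50 256 rect [377.1 215.9  12.1  13.3  86.2] mean [377.4 217.1  39.2] axis 170.8 zmed 39.6
now [392.8 254.3  95.4] yang -12.3 t 20.68 tilt [ 0.  0. -1.] gap 46.6 F [ 0.1 -0.2 -0.2] grip 0.0
3
[[-2, -3, 38], [-3, -3, 38], [-2, -3, 37]]
[[0.0, -0.0, -0.0], [0.0, -0.0, -0.0], [0.0, -0.0, -0.0]]
```

View pics/w12.png

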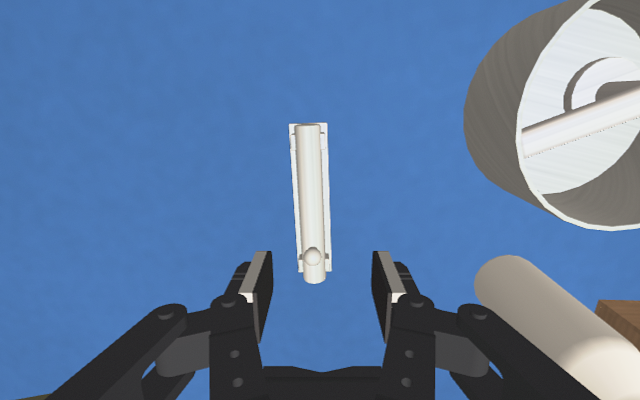

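The bolt lies at (312,205) with its knob near the image bottom (313,257), and the fit of 130×30 mm matches. The centre is (382.9, 248.6) and the axis 79.8°. The lever is visible in the tin at upper right.

{"fn": "step_arm", "kwargs": {
  "translation": [
    [-3,-3,40],
    [-3,-3,40],
    [-2,-2,35],
    [0,0,0],
    [0,0,0],
    [0,0,0],
    [0,0,0],
    [0,0,0],
    [0,0,0]
  ],
  "twist": [
    [0,0,-0.037],
    [0,0,0],
    [0,0,0],
    [0,0,0],
    [0,0,0],
    [0,0,0],
    [0,0,0],
    [0,0,0],
    [0,0,0]
  ],
  "gripper": [-0.1,-0.1,-0.1,-0.1,1,1,1,1,1],
  "grip_force": 80
}}

```text
time: 21.8
tool_pos: [384.9, 248.8, -17.3]
tool_rot: [0.0, 0.766, 0.643, 0.002]
ft_force: [-1.5, 0.1, 7.0]
finger_gap: 0.198
gripper_force: 79.0
```

```bash
python3 plan.py 383,248.5,90,-10.2,55 430,12,92,-14 638,10,92,-14
```

```text
now [384.9 248.8 -17.3] yang -10.0 t 21.8 tilt [ 0.004  0.002 -1.   ] gap 16.9 F [-1.5  0.1  7. ] grip 79.0
11
[[0, -1, -54], [0, -1, -53], [-45, 18, 0], [-45, 18, -1], [-44, 19, 0], [-44, 19, -1], [-45, 20, 0], [12, 51, 0], [12, 50, 0], [12, 51, 0]]
[[0.002, -0.001, 0.001], [0.002, -0.001, 0.001], [-0.0, -0.0, 0.013], [-0.0, -0.0, 0.013], [-0.0, -0.0, 0.013], [-0.0, -0.0, 0.013], [-0.0, -0.0, 0.013], [-0.0, -0.0, 0.001], [-0.0, -0.0, 0.001], [-0.0, -0.0, 0.001]]
[[13, 50, -1]]
[[-0.0, -0.0, 0.001]]
```

{"fn": "step_arm", "kwargs": {
  "translation": [
    [0,0,-54],
    [0,0,-55],
    [-45,18,0],
    [-45,18,0],
    [-44,19,0],
    [-44,19,0],
    [-45,20,0],
    [12,51,0],
    [12,50,0],
    [12,51,0]
  ],
  "twist": [
    [0,0,0],
    [0,0,0],
    [0,0,0.013],
    [0,0,0.013],
    [0,0,0.013],
    [0,0,0.013],
    [0,0,0.013],
    [0,0,0],
    [0,0,0],
    [0,0,0]
  ],
  "gripper": [1,1,1,1,1,1,1,1,1,1]
}}

```text
time: 23.05
tool_pos: [588.4, 9.0, 89.6]
tool_rot: [0.0, 0.787, 0.617, 0.0]
ft_force: [0.7, -0.7, -1.5]
finger_gap: 0.193
gripper_force: 79.1
```

{"fn": "step_arm", "kwargs": {
  "translation": [
    [13,50,0],
    [0,0,0],
    [0,0,0]
  ],
  "twist": [
    [0,0,0],
    [0,0,0],
    [0,0,0]
  ],
  "gripper": [1,1,1]
}}

```text
time: 23.42
tool_pos: [637.7, 10.2, 88.8]
tool_rot: [-0.001, 0.787, 0.617, -0.001]
ft_force: [-1.1, 0.0, -2.1]
finger_gap: 0.197
gripper_force: 79.2
```

```bash
python3 - <<'E'
from h import *
s=robot.state();p,d,W=shot('wrist');save('w13.png',p)
P=W.reshape(-1,3);P=P[np.isfinite(P[:,2])]
a=np.radians(76);c=np.array([639.5,9.8]);D=P[:,:2]-c
X=D@[np.cos(a),np.sin(a)];Y=D@[-np.sin(a),np.cos(a)]
k=(P[:,2]>55)&(P[:,2]<64)&(abs(X)<95)&(abs(Y)<50)
for n,v,o,m,l in(('X',X,Y,65,25),('Y',Y,X,25,60)):
    for sg in(1,-1):
        q=k&(v*sg>m)&(abs(o)<l); print(n,sg,q.sum(),np.round(np.percentile(v[q],[2,50,98]),1) if q.sum() else '', 'slope',np.round(np.polyfit(o[q],v[q],1)[0],3) if q.sum()>20 else '')
h=(P[:,2]>107)&(P[:,2]<128)&(abs(X)<80)&(abs(Y)<16)
Q=np.c_[X,Y,P[:,2]][h];print('held',h.sum(),np.percentile(Q,[1,99],axis=0).round(1),np.polyfit(Q[:,0],Q[:,1],1).round(3))
E
python3 plan.py 639.5,10,15,-14,28
```

```text
X 1 618 [77.6 79.3 81. ] slope -0.001
X -1 0  slope 
Y 1 1031 [32.3 34.1 36.3] slope -0.003
Y -1 1198 [-39.5 -37.2 -35.4] slope 0.001
held 5732 [[-56.6 -13.4 109.5]
 [ 64.6  15.9 127.9]] [1.000e-03 1.037e+00]
now [637.4  10.2  89.1] yang -13.7 t 23.48 tilt [-0.001  0.    -1.   ] gap 16.2 F [ 0.  -0.1 -3.1] grip 79.2
3
[[0, 1, 25], [0, 1, 25], [0, 0, 24]]
[[-0.0, 0.0, 0.001], [-0.0, 0.0, 0.001], [-0.0, 0.0, 0.001]]
```

View pics/w13.png

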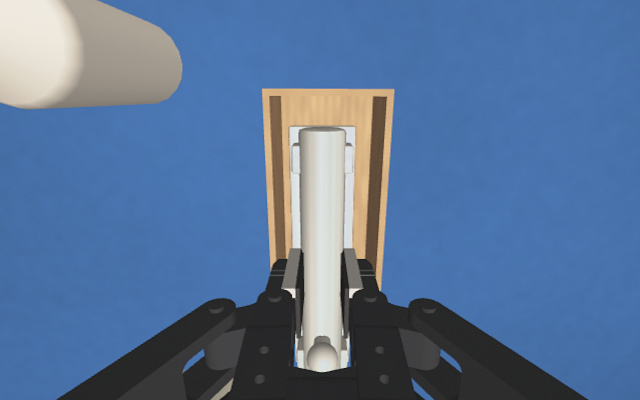

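The picture shows the bolt aligned along the narrow carton (mouth walls at columns 270 and 385), sitting 2.5 mm to one side. I'll correct, lower it inside, open a little and come up.

{"fn": "step_arm", "kwargs": {
  "translation": [
    [0,2,27],
    [0,1,27],
    [0,0,27],
    [0,0,0],
    [0,0,0],
    [0,0,0],
    [0,0,0],
    [0,0,-40],
    [0,0,-50],
    [0,0,-30]
  ],
  "twist": [
    [0,0,0],
    [0,0,0],
    [0,0,0],
    [0,0,0],
    [0,0,0],
    [0,0,0],
    [0,0,0],
    [0,0,0],
    [0,0,0],
    [0,0,0]
  ],
  "gripper": [1,1,1,1,0.3,0.3,0.3,0.3,0.3,0.3]
}}

```text
time: 24.72
tool_pos: [643.1, 9.3, 132.5]
tool_rot: [0.002, 0.787, 0.617, 0.002]
ft_force: [0.5, 1.0, -0.1]
finger_gap: 0.353
gripper_force: 0.0
```

{"fn": "step_arm", "kwargs": {
  "translation": [
    [-10,-50,-10],
    [-10,-50,0],
    [-10,-50,0],
    [0,0,0],
    [0,0,0]
  ],
  "twist": [
    [0,0,0],
    [0,0,0],
    [0,0,0],
    [0,0,0],
    [0,0,0]
  ],
  "gripper": [0.3,0.3,0.3,0.3,0.3]
}}

```text
time: 25.35
tool_pos: [489.5, 15.8, 139.6]
tool_rot: [0.001, 0.787, 0.617, 0.001]
ft_force: [0.0, -0.3, 0.1]
finger_gap: 0.352
gripper_force: 0.0
```

```bash
python3 look.py top top2.png 639.5,10,110,50,70 637,10,33,15,50 583,283,90,65,85 583,283,62,50,64 565,-293,55,10,50 565,-293,82,62,76 534,137,50,150,200 529,-124,60,75,95; python3 plan.py
python3 -c "
import cv2;p=cv2.imread('pics/top2.png');cv2.imwrite('pics/top2c.png',cv2.resize(p[120:260,150:490],None,fx=2.2,fy=2.2))"
```

```text
639.5,10,110,50,70 223 rect [639.9   9.3 164.9  77.8  75.9] mean [640.6  10.6  59.5] axis 76.8 zmed 60.0
637,10,33,15,50 111 rect [642.    9.4  64.   29.1  82.9] mean [639.3   9.1  27.7] axis 76.0 zmed 27.2
583,283,90,65,85 199 rect [583.4 282.6 141.9 141.4  77.2] mean [585.3 286.8  74.1] axis 58.2 zmed 74.6
583,283,62,50,64 156 rect [572.3 280.5  97.3  17.8   8.6] mean [571.8 280.2  58.4] axis 8.5 zmed 58.5
565,-293,55,10,50 554 rect [ 565.6 -291.3  100.5  101.6   45.4] mean [ 564.4 -290.6   26.8] axis 85.2 zmed 29.5
565,-293,82,62,76 216 rect [ 569.9 -290.2  142.1  130.3   12.6] mean [ 573.  -293.5   70.3] axis 63.9 zmed 70.6
534,137,50,150,200 64 rect [535.3 138.4  24.7  23.7  45.3] mean [535.2 137.9 180. ] axis 34.1 zmed 180.5
529,-124,60,75,95 102 rect [ 527.  -134.2   71.    73.9   67.3] mean [ 528.5 -132.5   84.3] axis 116.0 zmed 84.9
now [490.   15.8 139.6] yang -13.8 t 25.4 tilt [ 0.002 -0.    -1.   ] gap 30.3 F [ 0.8  0.3 -0.6] grip 0.0
0
```

View pics/top2c.png

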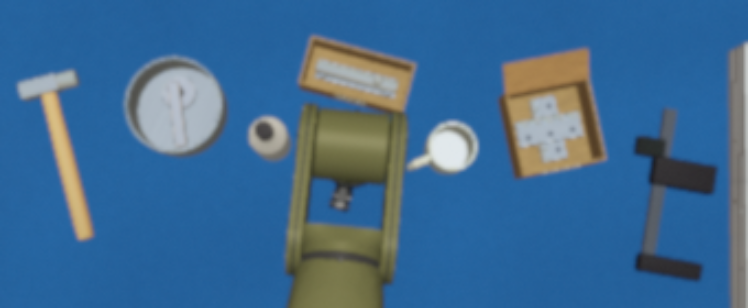

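The picture shows every fitting in its container: lever in the tin (180,110), bolt lying in the long carton (355,78) and hinges crossed in the square carton (548,128). The containers and the other objects are where they were. Handing in.

```bash
python3 -c "
from bench import robot
print(robot.close_job())"
```

```text
the job is handed in; nothing more can be done
None
```

I put both hinges in the square carton, the bolt lying in the long carton and the lever handle in the tin, and handed the job in at about 25 s; the final overhead view showed the containers and other items in place, but no verdict came back.

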